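Pack the glass-shaping kit into its caddy

TASK

Put the four pieces of the glass-shaping kit away in the wooden caddy, each upright and fully down in the well of its own shape: the dark square mould with the round cup in its top into the square well, the brass bar with the groove into the long well, the cork ring into the large round well and the small brass cup into the small round well. Leave the solid dark block and the solid cork disc, which have no hollow and do not belong to the kit, standing where they are.

Things in the scene. Friction and masses are not known exactly. Their poses are not given: they have to be found in the camera images.
- mould_mid (a point): Square graphite mould: dark grey block 50 x 50 mm, 38 mm high, with a round cup 32 mm wide and 16 mm deep in its top, the cup's bottom worn light. About 0.16 kg, loose. Origin at its centre, half-way up; z up, out of its cup; x and y square to its sides.
- bar_mid (a point): Brass rolling bar, 74 mm long (along its x), 28 mm wide (y), 36 mm high, with a groove 12 mm wide and 12 mm deep along the top, dull at the bottom. About 0.5 kg, loose. Origin at its centre, half-way up; z up, out of its groove.
- ring_mid (a point): Cork ring 60 mm across, 36 mm high, with a hole 32 mm wide right through. About 0.04 kg, loose. Origin at its centre, half-way up; z up, out of its hole.
- cup_mid (a point): Small round brass cup 36 mm across, 40 mm high, hollow 26 mm wide and 16 mm deep in the top, dull at the bottom. About 0.25 kg, loose. Origin at its centre, half-way up; z up, out of its hollow.
- plain_block_mid (a point): Look-alike, not part of the kit: solid dark grey graphite block 50 x 50 mm, 38 mm high, with a plain flat top. Loose. Origin at its centre, half-way up; z up.
- cork_disc_mid (a point): Look-alike, not part of the kit: solid cork disc 60 mm across, 36 mm high, with no hole. Loose. Origin at its centre, half-way up; z up.
- well_square_floor (a point): Square well, 64 x 64 mm, for the square mould. It is a light wooden insert, 98 x 88 mm outside (98 along its x) and 14 mm high, one of four that fill the shallow dark wooden caddy in two rows of two (pitch 100 mm along x, 90 mm along y; caddy 214 x 194 mm, rim 20 mm above the table); which insert is at which corner changes. Fixed. Well 10 mm deep, grey felt floor 8 mm above the table. Origin: centre of the well's floor; x and y along the caddy's sides, z up.
- well_slot_floor (a point): Long well, 88 mm along x by 42 mm along y, for the grooved bar. It is a light wooden insert, 98 x 88 mm outside (98 along its x) and 14 mm high, one of four that fill the shallow dark wooden caddy in two rows of two (pitch 100 mm along x, 90 mm along y; caddy 214 x 194 mm, rim 20 mm above the table); which insert is at which corner changes. Fixed. Well 10 mm deep, grey felt floor 8 mm above the table. Origin: centre of the well's floor; x and y along the caddy's sides, z up.
- well_big_floor (a point): Large round well, 74 mm across, for the cork ring. It is a light wooden insert, 98 x 88 mm outside (98 along its x) and 14 mm high, one of four that fill the shallow dark wooden caddy in two rows of two (pitch 100 mm along x, 90 mm along y; caddy 214 x 194 mm, rim 20 mm above the table); which insert is at which corner changes. Fixed. Well 10 mm deep, grey felt floor 8 mm above the table. Origin: centre of the well's floor; x and y along the caddy's sides, z up.
- well_small_floor (a point): Small round well, 50 mm across, for the small brass cup. It is a light wooden insert, 98 x 88 mm outside (98 along its x) and 14 mm high, one of four that fill the shallow dark wooden caddy in two rows of two (pitch 100 mm along x, 90 mm along y; caddy 214 x 194 mm, rim 20 mm above the table); which insert is at which corner changes. Fixed. Well 10 mm deep, grey felt floor 8 mm above the table. Origin: centre of the well's floor; x and y along the caddy's sides, z up.
There are look-alikes about, which are no part of the job. Leave any purple look-alike of the part that bears mould_mid alone.

How it is judged:
At the end, for the whole second after the job is handed in: Each of the four kit pieces stands in its own well: within 12 mm of its centre, bottom within 3.5 mm of its floor, upright within 0.12 rad, at rest, released. The solid block and solid cork disc stand upright at rest within 25 mm of where they started (horizontal distance between mould_mid and well_square_floor below 0.012 m and z of mould_mid in the frame of well_square_floor between 0.0155 and 0.0225 m and angle between each of mould_mid, bar_mid, ring_mid, cup_mid, plain_block_mid, cork_disc_mid's own z axis and vertical below 0.12 rad and linear speed of each of mould, bar, ring, cup, plain_block, cork_disc below 0.02 m/s and contact force between each of mould, bar, ring, cup and the fingers below 0.2 N and horizontal distance between bar_mid and well_slot_floor below 0.012 m and z of bar_mid in the frame of well_slot_floor between 0.0145 and 0.0215 m and horizontal distance between ring_mid and well_big_floor below 0.012 m and z of ring_mid in the frame of well_big_floor between 0.0145 and 0.0215 m and horizontal distance between cup_mid and well_small_floor below 0.012 m and z of cup_mid in the frame of well_small_floor between 0.0165 and 0.0235 m and distance of each of plain_block_mid, cork_disc_mid from where it was at the start of the episode below 0.025 m); the robot touches nothing.
It also fails if it takes over 102 s, if anything falls off the work surface, if the arm or the gripper's body presses on something with over 40 N, if the wrist force passes 120 N, or if a joint passes its speed limit or range.

ROBOT

A 6-joint arm with a two-finger parallel gripper is mounted at the origin on the work surface. World frame = base frame: x ahead of the robot, y to its left, z up, the work surface at z = 0. Lengths are in m, angles in rad, forces in N, time in s.
With the tool pointing down it reaches from about 0.425 to 1.125 m from the base axis. Payload 14.9 kg.
Tool frame: the origin (TCP) lies at the very end of the fingers, on their centre line; the grasp point (between the pads) lies 19 mm behind it; y points along the fingers, x is the direction in which the jaws open and shut, and the axes are right-handed (so a half turn about y gives the same grasp; the last joint's range is limited). The gripper opens to 91 mm and grips with 3 to 60 N. Pads are 32 mm wide; open, the fingers measure 118 mm over their backs; the gripper's body (76 mm by 178 mm) begins 60 mm behind the grasp point.
Start: joints at [-1.268, 0.379, 1.734, -0, 1.028, -0.033], TCP at [0.231, -0.661, 0.214] pointing down, gripper open.
Joint ranges: [-2.77, 2.77], [-0.74, 2.19], [0, 2.66], [-1.06, 4.2], [0.31, 2.87], [-3.08, 3.08]. Speed limits (rad/s): [1.89, 1.89, 2.39, 3.14, 3.14, 3.14].

INTERFACE

Orientations are given as a rotation vector (axis times angle).
In Python, from cell import robot, viewer gives the robot as it stands.
- The arm moves only by the tool drive_tool, never from a script. Its argument "deltas" is a list that holds one entry, the list of rows, each a list of 4 numbers: the shift along the tool's x, y, z in units of 500 mm (1.0 is 500 mm), then the turn about the tool's y in units of 180 degrees (1.0 is 180 degrees). In form: [[[x, y, z, spin], ...]]. A call has 1 to 5 rows; each row is the pose to reach, as a shift and turn from the pose commanded when the call began, along the tool's axes at that moment, turning the shorter way round; what a row does not reach only later rows make up. A row lasts 1/10 s, in which the tool goes at most 50 mm and 8.59 degrees, less where a joint would pass 70% of its speed; a pose out of reach is approached as far as the arm can. A call with a number of a shift or a turn outside -1 to 1 is refused whole. A call with a gripper value outside its range is refused whole. "grip" is the closure in counts, from 0 (fully open) to 255 (shut), set as the call begins (left out, the last holds). The fingers move at their own pace and stop on an object; the grip force is fixed at half the most. Time passes only in rows, so rows that repeat a pose let the fingers close. It gives the time, the measured TCP pose, the force and the opening at its end, in the units of the state.
- robot.get_state(): the state, without advancing time (a new reading comes with each control period).
- viewer.read_camera(name): name is "side" or "top" or "wrist"; returns a dict with "img" (480x640x3 uint8, red, green, blue), "fx", "fy", "cx", "cy" (pixels), "D" ([k1, k2, p1, p2, k3] as OpenCV has them; the pictures are not rectified), "extrinsics" (4x4, takes a point from camera to world coordinates). Camera axes: x right, y down, z forward; pixel columns grow to the right and rows downward; lengths in m; the calibration is good to about 2 mm. A picture is of the moment at which its call begins. There is no depth.
- robot.finish_job(): hands the job in, once; it reports no verdict.
The state is a dict: "time": time; "q": joint angles; "qd": joint speeds; "joint_torque": joint torques, N m; "tcp_pos": TCP position; "eef_rot": TCP orientation; "ft_force": force on the tool from outside, world axes, zero at the start; "ft_torque": the same for the moment, N m; "grip_width": finger opening in m.
Only numpy, scipy, OpenCV 4.12 (cv2) and the standard library are available. Lean on these libraries where they do the work, as an engineer would, in place of code of your own. Each camera call takes 0.05 s, during which the arm holds its last target.

## Working session

There is one attempt and no reset: what is moved stays moved. The work goes in short steps, Python scripts to look and compute and a tool call to move; the robot and the scene stay as the last step left them, time stands still between calls to the robot, and variables do not carry over. Pictures are saved under pics/ and viewed, and the job is handed in when it is done.

Besides the shell and the picture viewer there is one more tool, called after "Call:" by a JSON object that holds its "op" and its "data". drive_tool: Moves the arm, as the interface text tells. Shifts and turns lie within -1 to 1; 1 stands for 500 mm of shift or 180 degrees of turn. Its arguments: {"type":"object","properties":{"deltas":{"type":"array","items":{"type":"array","items":{"type":"array","items":{"type":"number"}}}},"grip":{"type":"number"}},"required":["deltas"]}

```bash
ls; mkdir -p pics
python3 - <<'E'
from cell import robot, viewer
import cv2
s=robot.get_state(); print(s)
for n in ["side","top","wrist"]:
    c=viewer.read_camera(n); cv2.imwrite(f"pics/{n}0.png",c["img"][:,:,::-1]); print(n,c["fx"],c["fy"],c["cx"],c["cy"],c["D"],c["extrinsics"])
E
```

```text
pics
{'time': 0.0, 'q': array([-1.26828802e+00,  3.79426509e-01,  1.73473482e+00, -1.53286819e-05,
        1.02847800e+00, -3.33056770e-02]), 'qd': array([-0.00058883, -0.00049641, -0.00309652, -0.002366  , -0.00028957,
       -0.00064879]), 'joint_torque': array([-6.69930978e-04, -7.63731909e+01, -4.34370697e+01,  6.51041139e-02,
        4.23847663e-02, -3.92795027e-05]), 'tcp_pos': array([ 0.23055496, -0.66055467,  0.21329846]), 'eef_rot': array([-1.34892192,  0.95896176, -0.95757037]), 'ft_force': array([ 0.13040182, -0.80511247, -0.09624915]), 'ft_torque': array([-0.00580661, -0.03091763, -0.01705907]), 'grip_width': 0.09116071597927833}
side 434.741242279592 434.741242279592 314.40778592193715 240.07797687367176 [-0.00614658  0.          0.          0.          0.        ] [[ 0.98051773 -0.10286478  0.16734343  0.4168848 ]
 [-0.19642628 -0.5191187   0.8318248  -0.73322091]
 [ 0.00130563 -0.8484896  -0.52921044  0.46134216]
 [ 0.          0.          0.          1.        ]]
top 464.38828380702137 464.38828380702137 316.41532354960924 245.02486813691664 [-0.10457259  0.          0.          0.          0.        ] [[-0.00929163 -0.9953684   0.09568394  0.44181029]
 [-0.999955    0.0094321   0.00101584 -0.07785041]
 [-0.00191364 -0.0956702  -0.99541125  0.92881101]
 [ 0.          0.          0.          1.        ]]
wrist 331.0033438672029 331.0033438672029 314.0777333612886 235.04473482534317 [-0.06171839  0.          0.          0.          0.        ] [[ 3.29567431e-01 -9.16782532e-01 -2.25599416e-01  2.93291702e-01]
 [-9.44131914e-01 -3.20143874e-01 -7.82485088e-02 -6.39133051e-01]
 [-4.87404967e-04  2.38783768e-01 -9.71072641e-01  3.84180758e-01]
 [ 0.00000000e+00  0.00000000e+00  0.00000000e+00  1.00000000e+00]]
```

View pics/top0.png

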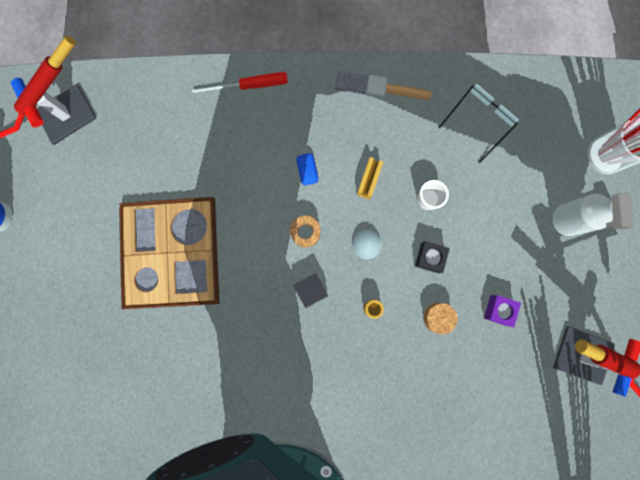

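View pics/side0.png

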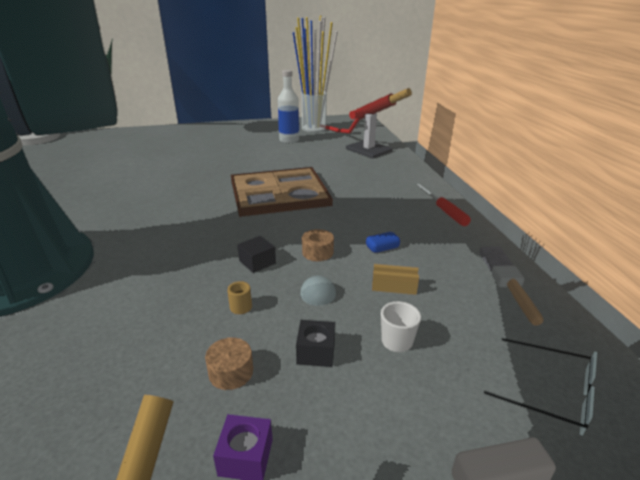

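View pics/wrist0.png

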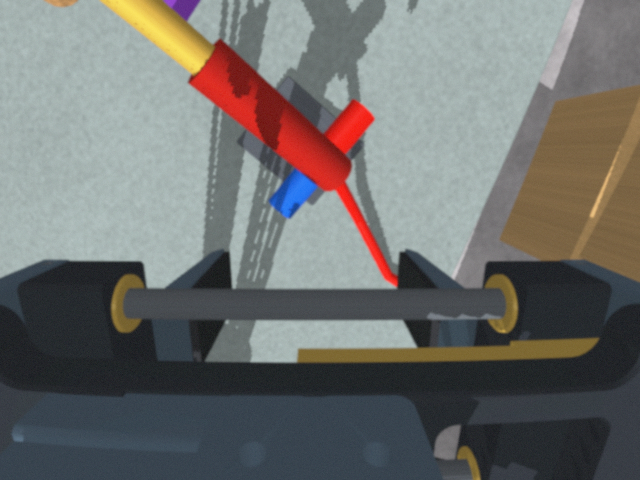

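Run:
```python
import cv2
im=cv2.imread("pics/top0.png")
cv2.imwrite("pics/crop1.png",cv2.resize(im[140:345,280:530],None,fx=3.2,fy=2.9 if 0 else 2.9,interpolation=cv2.INTER_CUBIC)[:600,:800])
cv2.imwrite("pics/crop2.png",cv2.resize(im[190:315,110:230],None,fx=4.5,fy=4.5,interpolation=cv2.INTER_CUBIC))
```

```text
(no output)
```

View pics/crop1.png

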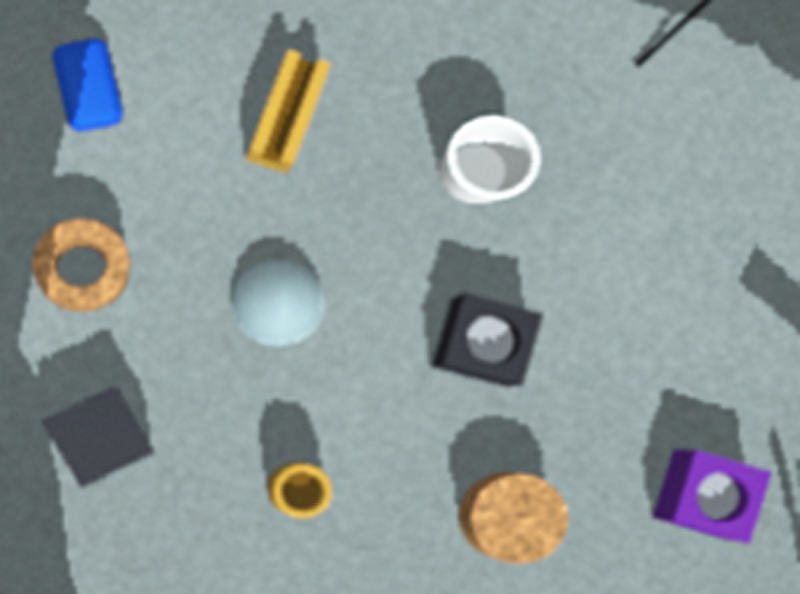

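View pics/crop2.png

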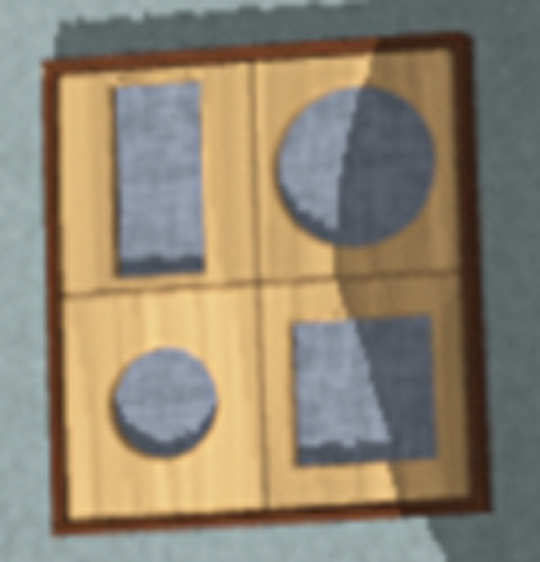

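```bash
cat > h.py <<'E'
import cv2,numpy as np
from cell import robot,viewer
def cast(c,px,z):
    K=np.array([[c["fx"],0,c["cx"]],[0,c["fy"],c["cy"]],[0,0,1]])
    p=cv2.undistortPoints(np.float64(px).reshape(-1,1,2),K,np.float64(c["D"]))[:,0]
    E=np.array(c["extrinsics"]); d=np.c_[p,np.ones(len(p))]@E[:3,:3].T; o=E[:3,3]
    return o+d*((z-o[2])/d[:,2])[:,None]
def proj(c,P):
    K=np.array([[c["fx"],0,c["cx"]],[0,c["fy"],c["cy"]],[0,0,1]])
    E=np.array(c["extrinsics"]);Ei=np.linalg.inv(E);rv=cv2.Rodrigues(Ei[:3,:3])[0]
    return cv2.projectPoints(np.float64(P).reshape(-1,1,3),rv,Ei[:3,3],K,np.float64(c["D"]))[0][:,0]
def blob(mask,seed,r=30):
    m=np.zeros_like(mask);x,y=seed;m[max(0,y-r):y+r,max(0,x-r):x+r]=mask[max(0,y-r):y+r,max(0,x-r):x+r]
    cs=cv2.findContours(m,cv2.RETR_EXTERNAL,cv2.CHAIN_APPROX_NONE)[0]
    cs=max(cs,key=cv2.contourArea); return cv2.convexHull(cs)
def cen(h):
    M=cv2.moments(h);return M['m10']/M['m00'],M['m01']/M['m00']
E
cat > m.py <<'E'
from h import *
for cam in ["top","side"]:
    c=viewer.read_camera(cam);im=c["img"];hsv=cv2.cvtColor(im,cv2.COLOR_RGB2HSV)
    H,S,V=cv2.split(hsv)
    orange=((H<28)&(H>5)&(S>90)).astype('u1')*255
    dark=((V<80)&(S<90)).astype('u1')*255
    seeds={"top":dict(mould=(432,257),bar=(370,178),ring=(305,231),cup=(374,309),block=(310,290),disc=(441,318)),
     "side":dict(mould=(316,342),bar=(396,279),ring=(318,246),cup=(239,297),block=(257,253),disc=(229,362))}[cam]
    hh=dict(mould=38,bar=36,ring=36,cup=40,block=38,disc=36)
    for n,s in seeds.items():
        m=dark if n in("mould","block") else orange
        h=blob(m,s)
        P=cast(c,h[:,0],hh[n]/1000)
        r=cv2.minAreaRect(np.float32(P[:,:2]*1000))
        print(cam,n,"cen px",np.round(cen(h),1),"mid xy mm",np.round(cast(c,[cen(h)],hh[n]/2000)[0,:2]*1000,1),"rect@top",np.round(r[0],1),np.round(r[1],1),round(r[2],1))
        if n in("mould","bar","block"):
            ap=cv2.approxPolyDP(h,2.0,True)[:,0]; print("   ",ap.tolist(),np.round(cast(c,ap,hh[n]/1000)[:,:2]*1000).tolist())
    if cam=="top":
        # well openings
        wood=((H<28)&(S>60)).astype('u1')*255
        rect=blob(wood,(169,253),75);
        P=cast(c,rect[:,0],0.02);r=cv2.minAreaRect(np.float32(P[:,:2]*1000))
        print("caddy cen",cast(c,[cen(rect)],0.010)[0]*1000,cen(rect),r)
        ap=cv2.approxPolyDP(rect,3,True)[:,0];print(ap.tolist(),np.round(cast(c,ap,.02)[:,:2]*1000).tolist())
E
python3 m.py
```

```text
top mould cen px [431.2 256.6] mid xy mm [ 504.1 -303.5] rect@top [ 502.9 -298.8] [55.9 51.5] 73.1
    [[420, 243], [425, 241], [448, 249], [442, 271], [437, 272], [415, 265]] [[529.0, -278.0], [533.0, -288.0], [517.0, -332.0], [475.0, -319.0], [473.0, -309.0], [487.0, -267.0]]
top bar cen px [369.5 177.8] mid xy mm [ 663.7 -184.6] rect@top [ 659.4 -182.7] [29.2 81.5] 69.8
    [[371, 157], [382, 163], [372, 193], [366, 198], [357, 193]] [[701.0, -186.0], [689.0, -208.0], [629.0, -187.0], [619.0, -175.0], [629.0, -157.0]]
top ring cen px [304.9 230.8] mid xy mm [557.7 -54.5] rect@top [555.2 -54.1] [56.2 58.6] 89.4
top cup cen px [373.3 308.6] mid xy mm [ 403.9 -186.5] rect@top [ 403.9 -184.5] [36.3 34.1] 89.2
top block cen px [310.1 289.6] mid xy mm [442.  -63.7] rect@top [441.8 -63.8] [46.4 47.7] 27.1
    [[315, 274], [326, 295], [305, 305], [294, 285]] [[472.0, -74.0], [431.0, -94.0], [413.0, -54.0], [451.0, -33.0]]
top disc cen px [440.1 317.9] mid xy mm [ 383.6 -318. ] rect@top [ 384.6 -313.1] [62.4 57.4] 88.6
caddy cen [516.87767553 220.74677542  10.        ] (168.20969915412465,
[... 597 characters left out ...]
83.7] rect@top [ 657.4 -204.8] [71.6 72.7] 69.6
    [[374, 265], [417, 268], [416, 292], [373, 289]] [[635.0, -162.0], [703.0, -185.0], [676.0, -245.0], [613.0, -225.0]]
side ring cen px [317.2 244.5] mid xy mm [559.1 -52.9] rect@top [553.8 -78. ] [98.4 56.4] 78.8
side cup cen px [239.4 297.3] mid xy mm [ 406.2 -184.4] rect@top [ 406.4 -207.6] [33. 76.] 0.0
side block cen px [257.3 245.3] mid xy mm [447.4 -35.2] rect@top [440.3 -62.8] [166.3 115.7] 81.8
    [[286, 223], [285, 264], [252, 272], [227, 257], [227, 223]] [[508.0, 5.0], [487.0, -133.0], [430.0, -145.0], [391.0, -93.0], [395.0, 28.0]]
side disc cen px [228.9 363. ] mid xy mm [ 385.4 -316.4] rect@top [ 386.4 -330.9] [56.7 85.2] 0.6
```

```bash
cat > p.py <<'E'
# usage: p.py x y z jawyaw_deg  (mm); jawyaw mod 180 for tool x direction
from h import *; import sys
from scipy.spatial.transform import Rotation as R
s=robot.get_state(); M=R.from_rotvec(s["eef_rot"]).as_matrix()
yaw=np.degrees(np.arctan2(M[1,0],M[0,0]))
print("t %.1f tcp"%s["time"],np.round(s["tcp_pos"]*1000,1),"yaw %.1f"%yaw,"tool y",np.round(M[:,1],3),"w %.1f"%(s["grip_width"]*1000),"F",np.round(s["ft_force"],1),"q",np.round(s["q"],2))
a=list(map(float,sys.argv[1:]))
while len(a)>=4:
    t=np.array(a[:3])/1000; d=M.T@(t-s["tcp_pos"])/0.5
    dy=(a[3]-yaw+90)%180-90
    print("delta",np.round(d,3),"spin",round(-dy/180,4)); a=a[4:]
E
python3 p.py 504 -303 280 -17.5 504 -303 150 -17.5 504 -303 150 72.5
python3 - <<'E'
from h import *
im=cv2.imread("pics/top0.png");c=viewer.read_camera("top")
P=np.array([[564.3,267.8,8],[569.5,178,8],[464.5,262,8],[469.7,172.2,8],[504.5,-303.5,38],[665,-184,36],[558.5,-53.7,36],[405,-185.5,40]])/1000
for p in proj(c,P): cv2.drawMarker(im,tuple(int(round(v)) for v in p),(0,0,255),0,8,1); print(np.round(p,1))
cv2.imwrite("pics/ov.png",cv2.resize(im[140:345,100:480],None,fx=2.1,fy=2.1,interpolation=cv2.INTER_CUBIC))
E
```

```text
t 0.2 tcp [ 230.6 -660.8  213.7] yaw -70.8 tool y [-0.  0. -1.] w 91.5 F [ 0.  -0.4 -0. ] q [-1.27  0.38  1.73 -0.    1.03 -0.03]
delta [-0.495 -0.132  0.752] spin -0.2959
delta [-0.495  0.128  0.752] spin -0.2959
delta [-0.495  0.128  0.752] spin 0.2041
[146.4 230. ]
[189.9 226.9]
[148.  279.2]
[191.9 276.4]
[433.6 255.7]
[370.2 175. ]
[304.3 229.3]
[374.  308.4]
```

View pics/ov.png

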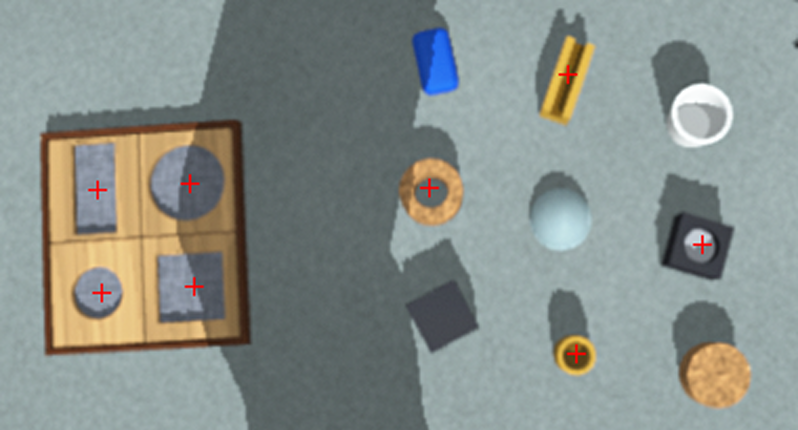

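Run:
```python
from h import *
for cam,seeds in (("top",dict(slot=(144,229),big=(189,226),small=(147,279),square=(190,276))),("side",dict(slot=(295,178),big=(303,192),small=(254,182),square=(260,198)))):
    c=viewer.read_camera(cam);im=c["img"];H,S,V=cv2.split(cv2.cvtColor(im,cv2.COLOR_RGB2HSV))
    m=((S<75)|(H>60)).astype('u1')*255
    for n,s in seeds.items():
        nlab,lab=cv2.connectedComponents(m,connectivity=4); k=lab[s[1],s[0]]
        mm=(lab==k).astype('u1'); h=cv2.convexHull(max(cv2.findContours(mm,0,1)[0],key=cv2.contourArea))
        P=cast(c,h[:,0],.018)*1000
        print(cam,n,mm.sum(),np.round(cen(h),1),"z18",np.round(cast(c,[cen(h)],.018)[0,:2]*1000,1),"z8",np.round(cast(c,[cen(h)],.008)[0,:2]*1000,1),cv2.minAreaRect(np.float32(P[:,:2]))[1:])
```

```text
top slot 821 [145.  229.4] z18 [564.2 266.9] z8 [565.6 270.7] ((86.38774871826172, 39.9100456237793), 3.3638851642608643)
top big 1005 [188.9 226.5] z18 [568.9 177.2] z8 [570.3 180. ] ((71.1290054321289, 70.48735046386719), 89.44941711425781)
top small 441 [146.4 278.8] z18 [465.1 261.6] z8 [465.4 265.3] ((46.361366271972656, 46.52330017089844), 46.190765380859375)
top square 1010 [190.5 276.3] z18 [469.8 172.3] z8 [470.1 175.1] ((64.2447280883789, 62.76890563964844), 2.6216487884521484)
side slot 168 [295.  178.1] z18 [566.9 260.2] z8 [570.3 282.6] ((83.97013854980469, 31.875442504882812), 4.11343240737915)
side big 275 [302.8 193.6] z18 [570.8 169.4] z8 [574.2 189.7] ((59.5821533203125, 66.54106903076172), 54.64912033081055)
side small 82 [255.1 182.4] z18 [467.2 253.5] z8 [468.3 275.8] ((29.35247039794922, 41.676612854003906), 78.8075180053711)
side square 288 [260.6 198.2] z18 [472.3 164.4] z8 [473.5 184.6] ((63.469688415527344, 53.29732131958008), 4.2823967933654785)
```

Call:
{"op": "drive_tool", "data": {"deltas": [[[0, -0.13, 0, 0], [-0.1, -0.13, 0.2, -0.1], [-0.25, -0.13, 0.4, -0.2], [-0.4, -0.13, 0.6, -0.29], [-0.49, -0.13, 0.75, -0.296]]], "grip": 0}}

```text
time: 0.9
tcp_pos: [0.3554, -0.5035, 0.2751]
eef_rot: [-1.514, 0.492, -0.493]
ft_force: [1.5, 0.1, -0.2]
grip_width: 0.0914
```

```bash
python3 p.py 504 -303 160 -17.5
```

```text
t 0.9 tcp [ 355.4 -503.5  275.1] yaw -36.1 tool y [ 0. -0. -1.] w 91.4 F [ 1.5  0.1 -0.2] q [-0.99  0.18  1.87  0.    1.09 -0.36]
delta [0.004 0.23  0.499] spin -0.1031
```

Call:
{"op": "drive_tool", "data": {"deltas": [[[0.004, 0.1, 0.2, -0.1], [0.004, 0.15, 0.4, -0.103], [0.004, 0.23, 0.499, -0.103], [0.004, 0.23, 0.499, -0.103], [0.004, 0.23, 0.499, -0.103]]]}}

```text
time: 1.4
tcp_pos: [0.4917, -0.3219, 0.1703]
eef_rot: [-1.557, 0.244, -0.245]
ft_force: [0.9, -1.4, 0.9]
grip_width: 0.0912
```

```bash
python3 p.py 504 -303 160 -17.5
```

```text
t 1.4 tcp [ 491.7 -321.9  170.3] yaw -17.8 tool y [ 0.001 -0.    -1.   ] w 91.2 F [ 0.9 -1.4  0.9] q [-0.62  0.26  1.99  0.    0.89 -0.31]
delta [0.012 0.021 0.044] spin -0.0019
```

Call:
{"op": "drive_tool", "data": {"deltas": [[[0.012, 0.02, 0.044, 0], [0.012, 0.02, 0.044, 0]]]}}

```text
time: 1.6
tcp_pos: [0.5038, -0.3016, 0.1592]
eef_rot: [-1.556, 0.244, -0.24]
ft_force: [-0.7, -0.0, -0.5]
grip_width: 0.0914
```

```bash
python3 p.py 504 -303 13 -17.5
python3 - <<'E'
from h import *
c=viewer.read_camera("wrist");im=c["img"][:,:,::-1].copy()
for p in proj(c,np.array([[504.5,-303.5,38],[504.5,-303.5,0]])/1000): cv2.drawMarker(im,tuple(int(round(v)) for v in p),(0,0,255),0,12,1); print(p)
cv2.imwrite("pics/w1.png",im)
E
```

```text
t 1.6 tcp [ 503.8 -301.6  159.2] yaw -17.7 tool y [-0.002  0.002 -1.   ] w 91.4 F [-0.7 -0.  -0.5] q [-0.58  0.28  1.99  0.    0.88 -0.27]
delta [ 0.002  0.292 -0.003] spin -0.001
[316.00402258 230.78408882]
[315.83039179 222.32976792]
```

View pics/w1.png

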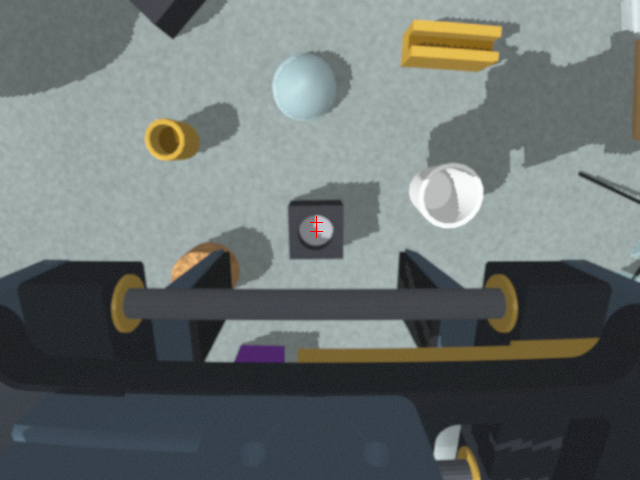

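The wrist view confirms it. The candidates in the top view were the dark cupped block (432,257), the plain dark block (310,290) and the purple cupped block (502,310). The cupped dark block, now at wrist pixel (316,230), lies right under my mark and sits square between the jaws.

Call:
{"op": "drive_tool", "data": {"deltas": [[[0.001, 0.1, -0.003, 0], [0.001, 0.2, -0.003, 0], [0.001, 0.26, -0.003, 0], [0.001, 0.292, -0.003, 0], [0.001, 0.292, -0.003, 0]]]}}

```text
time: 2.15
tcp_pos: [0.5023, -0.3062, 0.0137]
eef_rot: [-1.556, 0.247, -0.243]
ft_force: [0.1, -1.0, 0.1]
grip_width: 0.0911
```

Call:
{"op": "drive_tool", "data": {"deltas": [[[0, 0, 0, 0], [0, 0, 0, 0], [0, 0, 0, 0], [0, 0, 0, 0], [0, 0, 0, 0]]], "grip": 255}}

```text
time: 2.65
tcp_pos: [0.5035, -0.3061, 0.0154]
eef_rot: [-1.557, 0.244, -0.245]
ft_force: [-0.8, -0.2, 0.4]
grip_width: 0.054
```

Call:
{"op": "drive_tool", "data": {"deltas": [[[0, 0, 0, 0], [0, 0, 0, 0], [0, 0, 0, 0], [0, 0, 0, 0]]]}}

```text
time: 3.05
tcp_pos: [0.5034, -0.306, 0.0152]
eef_rot: [-1.557, 0.244, -0.245]
ft_force: [-1.6, 0.8, 7.6]
grip_width: 0.0503
```

```bash
python3 p.py 504 -303 113 -17.5
```

```text
t 3.0 tcp [ 503.4 -306.    15.2] yaw -17.8 tool y [ 0. -0. -1.] w 50.3 F [-1.6  0.8  7.6] q [-0.59  0.51  2.01  0.    0.62 -0.27]
delta [-0.001 -0.196  0.006] spin -0.0019
```

Call:
{"op": "drive_tool", "data": {"deltas": [[[0, -0.1, 0, 0], [0, -0.2, 0, 0], [0, -0.23, 0, 0], [0, -0.23, 0, 0]]]}}

```text
time: 3.45
tcp_pos: [0.5043, -0.3066, 0.1319]
eef_rot: [-1.559, 0.241, -0.247]
ft_force: [-0.6, -0.2, -3.2]
grip_width: 0.0497
```

```bash
python3 p.py 520 -70 130 3.3 470 172 130 3.3
python3 - <<'E'
from h import *
c=viewer.read_camera("wrist");cv2.imwrite("pics/w2.png",c["img"][:,:,::-1])
E
```

```text
t 3.5 tcp [ 504.3 -306.6  131.9] yaw -17.8 tool y [ 0.003 -0.002 -1.   ] w 49.7 F [-0.6 -0.2 -3.2] q [-0.59  0.32  2.   -0.    0.82 -0.27]
delta [-0.115  0.003  0.46 ] spin -0.1174
delta [-0.359  0.002  0.89 ] spin -0.1174
```

View pics/w2.png

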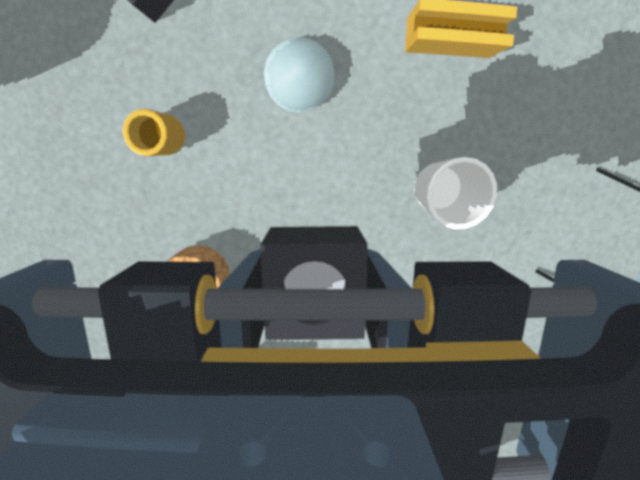

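Call:
{"op": "drive_tool", "data": {"deltas": [[[-0.02, 0, 0.1, 0], [-0.05, 0, 0.2, -0.05], [-0.1, 0, 0.3, -0.1], [-0.15, 0, 0.4, -0.117], [-0.2, 0, 0.5, -0.117]]]}}

```text
time: 4.0
tcp_pos: [0.4857, -0.056, 0.1275]
eef_rot: [-1.57, -0.043, 0.049]
ft_force: [1.6, 0.8, -1.4]
grip_width: 0.0497
```

```bash
python3 p.py 470 172 130 3.3;  python3 - <<'E'
from h import *
c=viewer.read_camera("wrist"); s=robot.get_state(); z=s["tcp_pos"][2]-.015+.038
print(cast(c,[(316,293),(316,339),(316,260)],z)*1000,s["tcp_pos"])
E
```

```text
t 4.0 tcp [485.7 -56.  127.5] yaw 3.3 tool y [-0.003  0.001 -1.   ] w 49.7 F [ 1.6  0.8 -1.4] q [-0.16  0.18  2.19  0.    0.77 -0.22]
delta [-0.005 -0.005  0.457] spin 0.0003
[[486.04870724 -54.78406919 150.04037493]
 [487.55289095 -79.81491487 150.04037493]
 [485.04477085 -38.05504919 150.04037493]] [ 0.48386138 -0.0508864   0.12704037]
```

Call:
{"op": "drive_tool", "data": {"deltas": [[[-0.005, 0, 0.1, 0], [-0.005, 0, 0.2, 0], [-0.005, 0, 0.3, 0], [-0.005, 0, 0.4, 0], [-0.005, 0, 0.446, 0]]]}}

```text
time: 4.55
tcp_pos: [0.471, 0.1673, 0.1277]
eef_rot: [-1.571, -0.043, 0.048]
ft_force: [0.7, -0.9, -1.9]
grip_width: 0.0501
```

Call:
{"op": "drive_tool", "data": {"deltas": [[[0, 0, 0, 0], [0, 0, 0, 0], [0, 0, 0, 0]]]}}

```text
time: 4.85
tcp_pos: [0.4722, 0.1636, 0.1287]
eef_rot: [-1.571, -0.042, 0.045]
ft_force: [-0.7, -0.3, -1.5]
grip_width: 0.0495
```

```bash
python3 p.py 470 172 26 3.3;  python3 - <<'E'
from h import *
c=viewer.read_camera("top");cv2.imwrite("pics/t2.png",c["img"][:,:,::-1])
E
```

```text
t 4.8 tcp [472.2 163.6 128.7] yaw 3.2 tool y [-0.002 -0.001 -1.   ] w 49.5 F [-0.7 -0.3 -1.5] q [ 0.29  0.2   2.17 -0.    0.78  0.23]
delta [-0.003  0.205  0.017] spin -0.0007
```

View pics/t2.png

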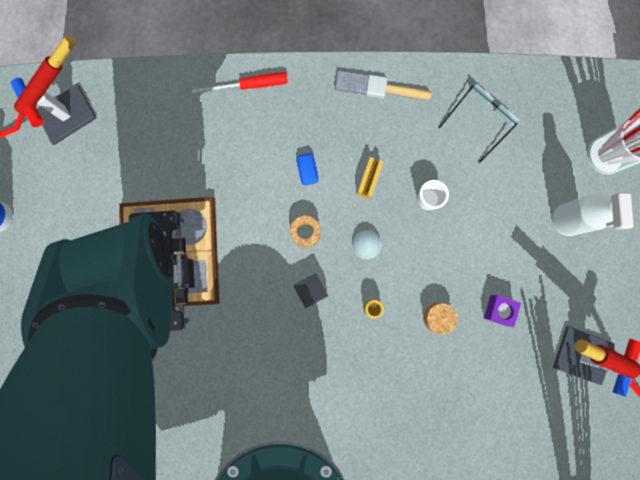

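Call:
{"op": "drive_tool", "data": {"deltas": [[[-0.003, 0, 0.016, 0], [-0.003, 0.08, 0.016, 0], [-0.003, 0.15, 0.016, 0], [-0.003, 0.19, 0.016, 0], [-0.003, 0.19, 0.016, 0]]]}}

```text
time: 5.4
tcp_pos: [0.4691, 0.1717, 0.0326]
eef_rot: [-1.572, -0.04, 0.047]
ft_force: [0.4, 0.1, -0.7]
grip_width: 0.0497
```

```bash
python3 p.py 470 172 24 3.3;  python3 - <<'E'
from h import *
c=viewer.read_camera("side");cv2.imwrite("pics/s2.png",cv2.resize(c["img"][130:250,190:370,::-1],None,fx=4,fy=4,interpolation=cv2.INTER_CUBIC))
E
```

```text
t 5.4 tcp [469.1 171.7  32.6] yaw 3.2 tool y [-0.004 -0.001 -1.   ] w 49.7 F [ 0.4  0.1 -0.7] q [0.3  0.38 2.18 0.   0.58 0.25]
delta [0.002 0.017 0.   ] spin -0.0007
```

View pics/s2.png

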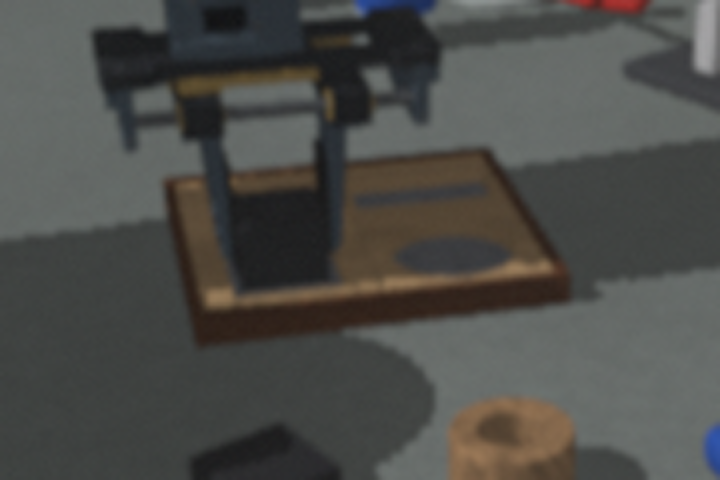

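Lined up over the square well. I'll lower the last few mm and release with partial opening.

Call:
{"op": "drive_tool", "data": {"deltas": [[[0, 0.01, 0, 0], [0, 0.017, 0, 0], [0, 0.017, 0, 0]]]}}

```text
time: 5.75
tcp_pos: [0.4712, 0.1725, 0.0267]
eef_rot: [-1.57, -0.045, 0.043]
ft_force: [0.4, 0.0, -2.0]
grip_width: 0.0501
```

Call:
{"op": "drive_tool", "data": {"deltas": [[[0, 0, 0, 0], [0, 0, 0, 0], [0, 0, 0, 0]]], "grip": 50}}

```text
time: 6.05
tcp_pos: [0.4711, 0.1726, 0.0266]
eef_rot: [-1.57, -0.045, 0.044]
ft_force: [-0.1, 0.2, 0.5]
grip_width: 0.0708
```

Call:
{"op": "drive_tool", "data": {"deltas": [[[0, -0.05, 0, 0], [0, -0.15, 0, 0], [0, -0.25, 0, 0], [0, -0.25, 0, 0]]]}}

```text
time: 6.45
tcp_pos: [0.4742, 0.1736, 0.1575]
eef_rot: [-1.568, -0.051, 0.037]
ft_force: [0.1, 0.1, -1.0]
grip_width: 0.0734
```

```bash
python3 p.py 557 -54 150 3.3;  python3 - <<'E'
from h import *
c=viewer.read_camera("side");cv2.imwrite("pics/s3.png",cv2.resize(c["img"][130:250,190:370,::-1],None,fx=4,fy=4,interpolation=cv2.INTER_CUBIC))
E
```

```text
t 6.5 tcp [474.2 173.6 157.5] yaw 3.2 tool y [ 0.009  0.003 -1.   ] w 73.4 F [ 0.1  0.1 -1. ] q [0.3  0.15 2.16 0.   0.82 0.25]
delta [ 0.14   0.015 -0.464] spin -0.0004
```

View pics/s3.png

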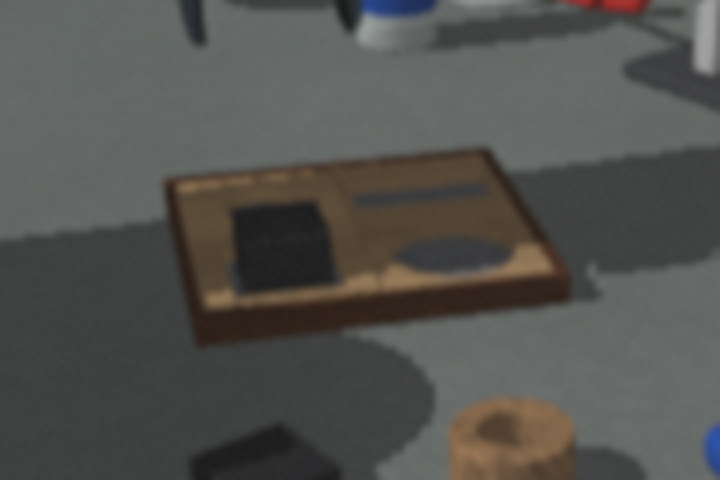

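Call:
{"op": "drive_tool", "data": {"deltas": [[[0.03, 0, -0.1, 0], [0.06, 0, -0.2, 0], [0.09, 0, -0.3, 0], [0.12, 0, -0.4, 0], [0.14, 0, -0.46, 0]]], "grip": 0}}

```text
time: 7.0
tcp_pos: [0.5536, -0.0557, 0.1503]
eef_rot: [-1.57, -0.042, 0.044]
ft_force: [0.2, 0.7, 0.4]
grip_width: 0.0911
```

Call:
{"op": "drive_tool", "data": {"deltas": [[[0, 0, 0, 0], [0, 0, 0, 0]]]}}

```text
time: 7.2
tcp_pos: [0.553, -0.0538, 0.1501]
eef_rot: [-1.57, -0.041, 0.044]
ft_force: [-0.1, 0.2, -0.7]
grip_width: 0.0911
```

```bash
python3 p.py 557 -54 12 3.3;  python3 - <<'E'
from h import *
c=viewer.read_camera("wrist");im=c["img"][:,:,::-1].copy()
for p in proj(c,np.array([[557,-54,36]])/1000): cv2.drawMarker(im,tuple(int(round(v)) for v in p),(0,0,255),0,12,1); print(p)
H,S,V=cv2.split(cv2.cvtColor(im,cv2.COLOR_BGR2HSV));m=((H<28)&(S>90)).astype('u1')*255
h=blob(m,(int(p[0]),int(p[1])),45);print(cen(h),cast(c,[cen(h)],.018)*1000)
cv2.imwrite("pics/w3.png",im)
E
```

```text
t 7.2 tcp [553.  -53.8 150.1] yaw 3.1 tool y [-0.002  0.    -1.   ] w 91.1 F [-0.1  0.2 -0.7] q [-0.14  0.24  2.06  0.    0.84 -0.19]
delta [ 0.008  0.276 -0.001] spin -0.001
[319.29150001 231.42183702]
(319.69275700934577, 230.35981308411215) [[557.83059541 -57.17116364  18.        ]]
```

View pics/w3.png

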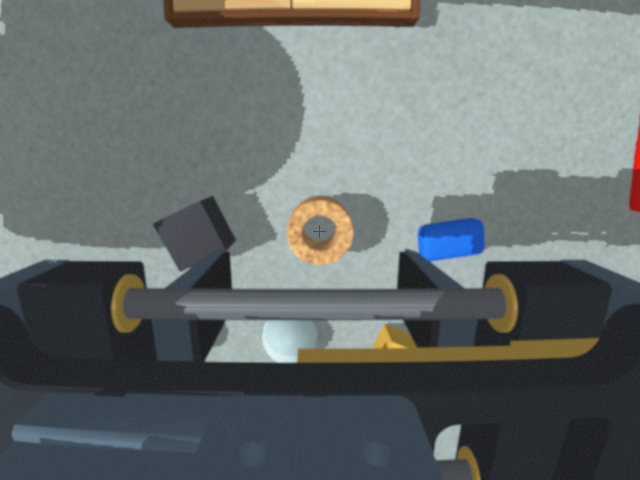

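Call:
{"op": "drive_tool", "data": {"deltas": [[[0.009, 0.1, -0.001, 0], [0.009, 0.2, -0.001, 0], [0.009, 0.25, -0.001, 0], [0.009, 0.269, -0.001, 0], [0.009, 0.269, -0.001, 0]]]}}

```text
time: 7.75
tcp_pos: [0.5573, -0.0525, 0.0159]
eef_rot: [-1.57, -0.043, 0.047]
ft_force: [-0.2, 1.0, 0.8]
grip_width: 0.0916
```

Call:
{"op": "drive_tool", "data": {"deltas": [[[0, 0, 0, 0], [0, 0, 0, 0], [0, 0, 0, 0], [0, 0, 0, 0], [0, 0, 0, 0]]], "grip": 255}}

```text
time: 8.25
tcp_pos: [0.5585, -0.0536, 0.0174]
eef_rot: [-1.57, -0.045, 0.043]
ft_force: [-2.0, 1.0, 8.4]
grip_width: 0.0581
```

Call:
{"op": "drive_tool", "data": {"deltas": [[[0, 0, 0, 0], [0, 0, 0, 0], [0, 0, 0, 0]]]}}

```text
time: 8.55
tcp_pos: [0.5586, -0.0536, 0.0175]
eef_rot: [-1.57, -0.045, 0.044]
ft_force: [-1.8, 0.9, 9.4]
grip_width: 0.0586
```

```bash
python3 p.py 569 177.5 130 3.3
```

```text
t 8.6 tcp [558.6 -53.6  17.5] yaw 3.2 tool y [ 0.001 -0.    -1.   ] w 58.6 F [-1.8  0.9  9.4] q [-0.14  0.48  2.06  0.    0.6  -0.19]
delta [ 0.047 -0.225  0.46 ] spin -0.0005
```

Call:
{"op": "drive_tool", "data": {"deltas": [[[0, -0.1, 0, 0], [0, -0.2, 0.05, 0], [0.01, -0.225, 0.15, 0], [0.02, -0.225, 0.25, 0], [0.04, -0.225, 0.35, 0]]]}}

```text
time: 9.05
tcp_pos: [0.5675, 0.1173, 0.1306]
eef_rot: [-1.57, -0.045, 0.042]
ft_force: [0.7, 0.1, -0.9]
grip_width: 0.0582
```

```bash
python3 p.py 569 177.5 130 3.3
```

```text
t 9.1 tcp [567.5 117.3 130.6] yaw 3.2 tool y [ 0.002  0.    -1.   ] w 58.2 F [ 0.7  0.1 -0.9] q [0.16 0.31 2.02 0.   0.81 0.11]
delta [0.01  0.001 0.12 ] spin -0.0007
```

Call:
{"op": "drive_tool", "data": {"deltas": [[[0.01, 0, 0.1, 0], [0.01, 0, 0.115, 0], [0.01, 0, 0.115, 0], [0.01, 0, 0.115, 0]]]}}

```text
time: 9.45
tcp_pos: [0.569, 0.1726, 0.1291]
eef_rot: [-1.571, -0.044, 0.044]
ft_force: [1.1, -0.2, -0.7]
grip_width: 0.058
```

```bash
python3 p.py 569 177.5 36 3.3;python3 - <<'E'
from h import *
c=viewer.read_camera("wrist");cv2.imwrite("pics/w4.png",c["img"][:,:,::-1])
E
```

```text
t 9.4 tcp [569.  172.6 129.1] yaw 3.2 tool y [-0. -0. -1.] w 58.0 F [ 1.1 -0.2 -0.7] q [ 0.26  0.33  1.99 -0.    0.82  0.2 ]
delta [0.001 0.186 0.01 ] spin -0.0005
```

View pics/w4.png

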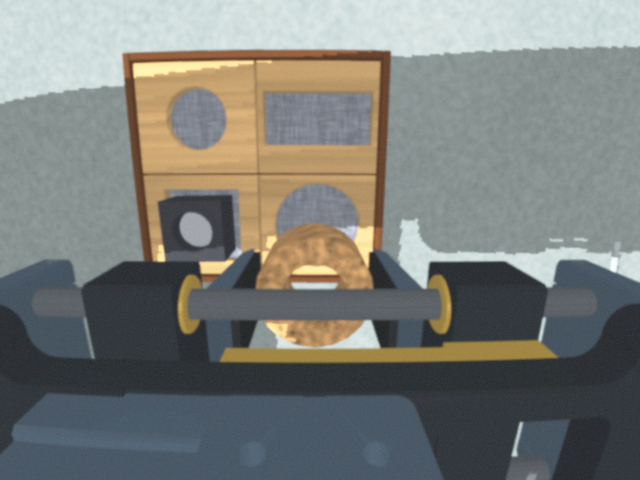

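Call:
{"op": "drive_tool", "data": {"deltas": [[[0.001, 0.05, 0.009, 0], [0.001, 0.13, 0.009, 0], [0.001, 0.18, 0.009, 0], [0.001, 0.203, 0.009, 0], [0.001, 0.203, 0.009, 0]]]}}

```text
time: 10.0
tcp_pos: [0.569, 0.1766, 0.0268]
eef_rot: [-1.571, -0.042, 0.044]
ft_force: [0.7, -0.3, 0.1]
grip_width: 0.0582
```

Call:
{"op": "drive_tool", "data": {"deltas": [[[0, 0, 0, 0], [0, 0, 0, 0]]]}}

```text
time: 10.2
tcp_pos: [0.5702, 0.1777, 0.0289]
eef_rot: [-1.57, -0.045, 0.042]
ft_force: [0.3, -0.7, -1.2]
grip_width: 0.0585
```

```bash
python3 p.py 569 177.5 26 3.3;python3 - <<'E'
from h import *
c=viewer.read_camera("side");cv2.imwrite("pics/s4.png",cv2.resize(c["img"][130:250,190:370,::-1],None,fx=4,fy=4,interpolation=cv2.INTER_CUBIC))
E
```

```text
t 10.2 tcp [570.2 177.7  28.9] yaw 3.2 tool y [ 0.002  0.    -1.   ] w 58.5 F [ 0.3 -0.7 -1.2] q [0.26 0.5  1.99 0.   0.65 0.21]
delta [-0.003  0.006 -0.   ] spin -0.0006
```

View pics/s4.png

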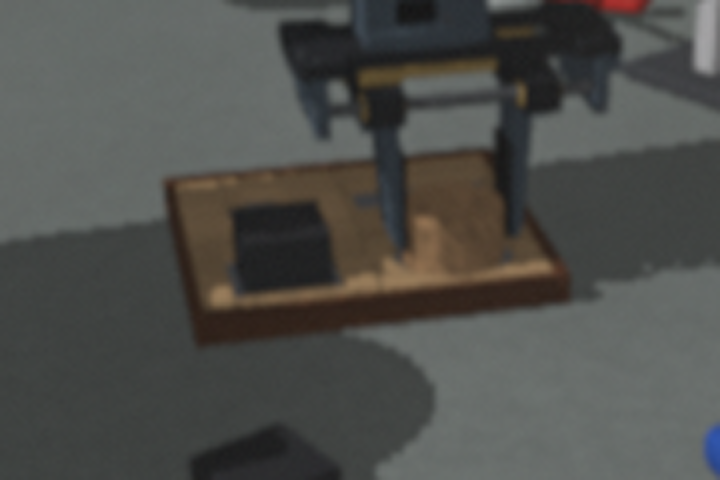

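Ring is inside the large well about 3 mm off the floor; release.

Call:
{"op": "drive_tool", "data": {"deltas": [[[0, 0.005, 0, 0], [0, 0.005, 0, 0], [0, 0.005, 0, 0]]]}}

```text
time: 10.55
tcp_pos: [0.5695, 0.1779, 0.0254]
eef_rot: [-1.57, -0.044, 0.044]
ft_force: [0.0, -1.2, -0.4]
grip_width: 0.0581
```

Call:
{"op": "drive_tool", "data": {"deltas": [[[0, 0, 0, 0], [0, 0, 0, 0], [0, 0, 0, 0]]], "grip": 40}}

```text
time: 10.85
tcp_pos: [0.5695, 0.1779, 0.0253]
eef_rot: [-1.57, -0.044, 0.044]
ft_force: [-0.5, 0.2, -0.1]
grip_width: 0.0764
```

Call:
{"op": "drive_tool", "data": {"deltas": [[[0, -0.05, 0, 0], [0, -0.15, 0, 0], [0, -0.25, 0, 0], [0, -0.25, 0, 0]]]}}

```text
time: 11.25
tcp_pos: [0.5729, 0.1789, 0.1568]
eef_rot: [-1.568, -0.051, 0.037]
ft_force: [0.3, 0.5, -1.2]
grip_width: 0.0771
```

```bash
python3 p.py 664 -184 150 70.5
```

```text
t 11.2 tcp [572.9 178.9 156.8] yaw 3.2 tool y [ 0.009  0.002 -1.   ] w 77.1 F [ 0.3  0.5 -1.2] q [0.26 0.3  1.97 0.   0.86 0.21]
delta [ 0.141  0.014 -0.735] spin -0.3738
```

Call:
{"op": "drive_tool", "data": {"deltas": [[[0.03, 0, -0.1, -0.04], [0.06, 0, -0.2, -0.09], [0.09, 0, -0.3, -0.14], [0.11, 0, -0.4, -0.19], [0.13, 0, -0.5, -0.23]]], "grip": 0}}

```text
time: 11.75
tcp_pos: [0.6448, -0.0553, 0.1501]
eef_rot: [-1.486, -0.601, 0.601]
ft_force: [0.6, 0.9, -0.8]
grip_width: 0.0913
```

```bash
python3 p.py 664 -184 150 70.5
```

```text
t 11.8 tcp [644.8 -55.3 150.1] yaw 44.0 tool y [-0.  0. -1.] w 91.3 F [ 0.6  0.9 -0.8] q [-0.12  0.38  1.87  0.    0.89 -0.89]
delta [-0.151  0.    -0.212] spin -0.1471
```

Call:
{"op": "drive_tool", "data": {"deltas": [[[-0.05, 0, -0.08, -0.05], [-0.11, 0, -0.16, -0.1], [-0.15, 0, -0.21, -0.14], [-0.15, 0, -0.21, -0.147], [-0.15, 0, -0.21, -0.147]]]}}

```text
time: 12.25
tcp_pos: [0.6625, -0.1816, 0.1498]
eef_rot: [-1.354, -0.948, 0.949]
ft_force: [0.1, 0.5, -1.0]
grip_width: 0.0913
```

Call:
{"op": "drive_tool", "data": {"deltas": [[[0, 0, 0, 0], [0, 0, 0, 0]]]}}

```text
time: 12.45
tcp_pos: [0.6627, -0.1799, 0.1502]
eef_rot: [-1.353, -0.95, 0.95]
ft_force: [-0.3, 0.2, -0.8]
grip_width: 0.0909
```

```bash
python3 p.py 664 -184 14 70.5;  python3 - <<'E'
from h import *
c=viewer.read_camera("wrist");im=c["img"][:,:,::-1].copy()
p=proj(c,np.array([[664,-184,36]])/1000)[0]; print(p)
H,S,V=cv2.split(cv2.cvtColor(im,cv2.COLOR_BGR2HSV));m=((H<28)&(S>90)).astype('u1')*255
h=blob(m,(int(p[0]),int(p[1])),60);print(cen(h),cast(c,[cen(h)],.018)*1000)
ap=cv2.approxPolyDP(h,3,True)[:,0];print(ap.tolist(),np.round(cast(c,ap,.036)[:,:2]*1000).tolist())
cv2.drawMarker(im,tuple(int(round(v)) for v in p),(0,0,255),0,12,1); cv2.imwrite("pics/w5.png",im)
E
```

```text
t 12.4 tcp [ 662.7 -179.9  150.2] yaw 70.1 tool y [-0.  0. -1.] w 90.9 F [-0.3  0.2 -0.8] q [-0.3   0.43  1.79  0.    0.92 -1.52]
delta [-0.007  0.272 -0.005] spin -0.0021
[311.00722947 234.54297362]
(309.23198198198196, 231.11818068068064) [[ 664.43696446 -186.09895257   18.        ]]
[[323, 189], [325, 271], [295, 273], [293, 193], [296, 189]] [[630.0, -161.0], [701.0, -184.0], [693.0, -210.0], [624.0, -186.0], [622.0, -182.0]]
```

View pics/w5.png

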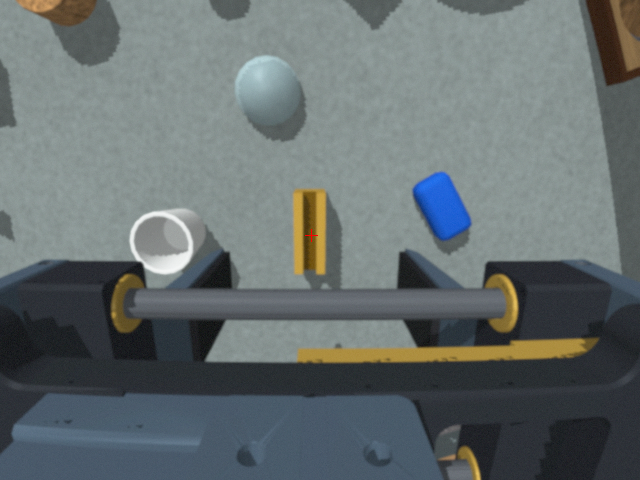

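```bash
python3 p.py 662.5 -185 15 71
```

```text
t 12.5 tcp [ 662.8 -180.   150.2] yaw 70.1 tool y [-0.  0. -1.] w 91.1 F [ 0.  -0.   0.2] q [-0.3   0.43  1.79  0.    0.92 -1.52]
delta [-0.01   0.27  -0.003] spin -0.0048
```

Call:
{"op": "drive_tool", "data": {"deltas": [[[-0.01, 0.1, -0.003, -0.005], [-0.01, 0.2, -0.003, -0.005], [-0.01, 0.25, -0.003, -0.005], [-0.01, 0.27, -0.003, -0.005], [-0.01, 0.27, -0.003, -0.005]]]}}

```text
time: 13.0
tcp_pos: [0.6622, -0.1857, 0.0145]
eef_rot: [-1.346, -0.961, 0.963]
ft_force: [0.0, -0.7, 1.1]
grip_width: 0.0908
```

Call:
{"op": "drive_tool", "data": {"deltas": [[[0, 0, 0, 0], [0, 0, 0, 0], [0, 0, 0, 0], [0, 0, 0, 0], [0, 0, 0, 0]]], "grip": 255}}

```text
time: 13.5
tcp_pos: [0.6628, -0.1864, 0.0158]
eef_rot: [-1.348, -0.962, 0.961]
ft_force: [0.2, 1.0, 0.2]
grip_width: 0.0536
```

Call:
{"op": "drive_tool", "data": {"deltas": [[[0, 0, 0, 0], [0, 0, 0, 0], [0, 0, 0, 0], [0, 0, 0, 0], [0, 0, 0, 0]]]}}

```text
time: 14.0
tcp_pos: [0.6625, -0.1862, 0.0152]
eef_rot: [-1.348, -0.962, 0.962]
ft_force: [0.7, 2.4, 0.2]
grip_width: 0.0281
```

```bash
python3 p.py 564 267 140 93.3
```

```text
t 14.0 tcp [ 662.5 -186.2   15.2] yaw 71.0 tool y [-0.  0. -1.] w 28.1 F [0.7 2.4 0.2] q [-0.31  0.62  1.8   0.    0.72 -1.55]
delta [ 0.793 -0.249  0.481] spin -0.1238
```

Call:
{"op": "drive_tool", "data": {"deltas": [[[0, -0.1, 0, 0], [0, -0.2, 0, 0], [0.08, -0.25, 0.05, -0.03], [0.17, -0.25, 0.1, -0.06], [0.26, -0.25, 0.15, -0.1]]]}}

```text
time: 14.5
tcp_pos: [0.6343, -0.0438, 0.1409]
eef_rot: [-1.217, -1.199, 1.198]
ft_force: [1.9, 0.4, -6.0]
grip_width: 0.0278
```

```bash
python3 p.py 564 267 140 93.3
```

```text
t 14.5 tcp [634.3 -43.8 140.9] yaw 89.2 tool y [ 0.001 -0.    -1.   ] w 27.8 F [ 1.9  0.4 -6. ] q [-0.11  0.37  1.9  -0.    0.87 -1.66]
delta [0.619 0.002 0.149] spin -0.0228
```

Call:
{"op": "drive_tool", "data": {"deltas": [[[0.1, 0, 0.03, -0.02], [0.2, 0, 0.05, -0.023], [0.3, 0, 0.08, -0.023], [0.4, 0, 0.1, -0.023], [0.5, 0, 0.125, -0.023]]]}}

```text
time: 15.0
tcp_pos: [0.5772, 0.2001, 0.1398]
eef_rot: [-1.182, -1.249, 1.25]
ft_force: [0.9, -0.2, -5.0]
grip_width: 0.0278
```

```bash
python3 p.py 564 267 140 93.3
```

```text
t 15.0 tcp [577.2 200.1 139.8] yaw 93.2 tool y [-0.001 -0.    -1.   ] w 27.8 F [ 0.9 -0.2 -5. ] q [ 0.3   0.34  1.95 -0.    0.85 -1.33]
delta [ 0.135 -0.001  0.019] spin -0.0008
```

Call:
{"op": "drive_tool", "data": {"deltas": [[[0.08, 0, 0.019, 0], [0.125, 0, 0.019, 0], [0.125, 0, 0.019, 0], [0.125, 0, 0.019, 0], [0.125, 0, 0.019, 0]]]}}

```text
time: 15.5
tcp_pos: [0.5653, 0.2595, 0.1398]
eef_rot: [-1.183, -1.249, 1.25]
ft_force: [0.1, 1.0, -5.6]
grip_width: 0.0278
```

```bash
python3 p.py 564 267 40 93.3
python3 - <<'E'
from h import *
c=viewer.read_camera("wrist");cv2.imwrite("pics/w6.png",c["img"][:,:,::-1])
E
```

```text
t 15.5 tcp [565.3 259.5 139.8] yaw 93.1 tool y [-0.001 -0.001 -1.   ] w 27.8 F [ 0.1  1.  -5.6] q [ 0.39  0.36  1.93 -0.    0.86 -1.23]
delta [0.015 0.2   0.002] spin -0.0009
```

View pics/w6.png

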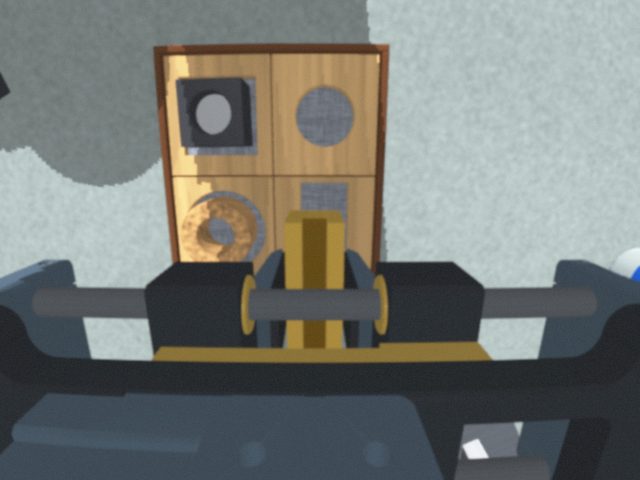

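```bash
python3 - <<'E'
from h import *
c=viewer.read_camera("wrist")
print(cast(c,[(288,211),(340,212)],.1606)*1000)
im=c["img"];H,S,V=cv2.split(cv2.cvtColor(im,cv2.COLOR_RGB2HSV))
print("slot",cast(c,[(324,200)],.018)*1000)
print("mould light bottom",cast(c,[(213,114)],.030)*1000)
E
python3 p.py 564 267 40 93.3
```

```text
[[524.07991093 244.58438445 160.6       ]
 [523.2456934  268.48095854 160.6       ]]
slot [[537.61002581 266.0888838   18.        ]]
mould light bottom [[470.47920925 171.39868626  30.        ]]
t 15.6 tcp [565.5 259.4 140. ] yaw 93.1 tool y [-0. -0. -1.] w 27.7 F [-0.3  0.2 -6.2] q [ 0.39  0.36  1.93 -0.    0.86 -1.23]
delta [0.015 0.2   0.002] spin -0.0011
```

Call:
{"op": "drive_tool", "data": {"deltas": [[[0.015, 0.05, 0, 0], [0.015, 0.12, -0.002, 0], [0.015, 0.17, -0.004, 0], [0.015, 0.19, -0.004, 0], [0.015, 0.19, -0.004, 0]]]}}

```text
time: 16.1
tcp_pos: [0.5666, 0.2672, 0.0442]
eef_rot: [-1.182, -1.247, 1.251]
ft_force: [0.0, -0.3, -5.3]
grip_width: 0.028
```

```bash
python3 p.py 566 267 26 93.3
python3 - <<'E'
from h import *
c=viewer.read_camera("side");cv2.imwrite("pics/s5.png",cv2.resize(c["img"][130:230,220:350,::-1],None,fx=6,fy=6,interpolation=cv2.INTER_CUBIC))
E
```

```text
t 16.1 tcp [566.6 267.2  44.2] yaw 93.1 tool y [-0.002 -0.001 -1.   ] w 28.0 F [ 0.  -0.3 -5.3] q [ 0.4   0.51  1.93 -0.    0.71 -1.22]
delta [-0.     0.036  0.001] spin -0.001
```

View pics/s5.png

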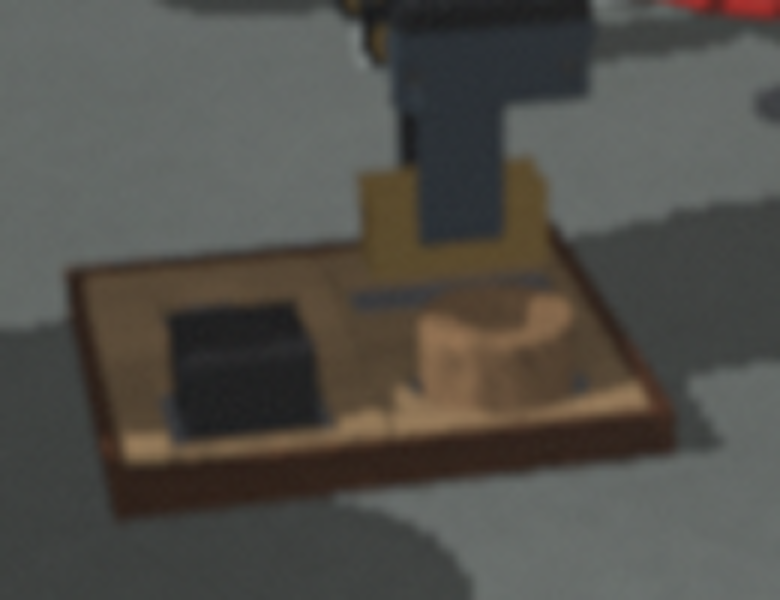

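Run:
```python
from h import *
c=viewer.read_camera("side")
f=lambda x,y:(x/6+220,y/6+130)
print("bar bottom",cast(c,[f(368,277),f(547,264)],.029)*1000)
print("bar top",cast(c,[f(360,176),f(546,162)],.065)*1000)
print("slot",cast(c,[f(352,305),f(551,288)],.018)*1000,cast(c,[f(352,290),f(551,275)],.008)*1000)
P=np.array([[564.2+s*44-.0576*t*21,267.2+t*21+.0576*s*44,18] for s in(-1,1) for t in (-1,1)])/1000
print((proj(c,P)-[220,130])*6)
```

```text
bar bottom [[532.15322268 253.28906064  29.        ]
 [606.64574256 252.15619661  29.        ]]
bar top [[532.93516113 273.20859588  65.        ]
 [610.51779893 273.82083756  65.        ]]
slot [[524.85077477 251.4058628   18.        ]
 [608.3555838  252.37294172  18.        ]] [[529.25969136 288.94939471   8.        ]
 [615.30118077 288.06755884   8.        ]]
[[346.04575835 313.36668188]
 [327.77611016 273.14481368]
 [555.16685231 291.3045435 ]
 [530.74085844 252.44239823]]
```

Call:
{"op": "drive_tool", "data": {"deltas": [[[0, 0.01, 0.004, -0.001], [0, 0.02, 0.004, -0.001], [0, 0.03, 0.004, -0.001], [0, 0.03, 0.004, -0.001]]]}}

```text
time: 16.6
tcp_pos: [0.5647, 0.2677, 0.0297]
eef_rot: [-1.181, -1.251, 1.253]
ft_force: [0.0, 0.3, -5.6]
grip_width: 0.0278
```

```bash
python3 p.py 564.5 267 25 93.3
python3 - <<'E'
from h import *
c=viewer.read_camera("side");cv2.imwrite("pics/s6.png",cv2.resize(c["img"][130:230,220:350,::-1],None,fx=6,fy=6,interpolation=cv2.INTER_CUBIC))
E
```

```text
t 16.6 tcp [564.7 267.7  29.7] yaw 93.3 tool y [-0.001 -0.    -1.   ] w 27.8 F [ 0.   0.3 -5.6] q [ 0.41  0.53  1.93 -0.    0.68 -1.22]
delta [-0.001  0.009  0.001] spin 0.0003
```

View pics/s6.png

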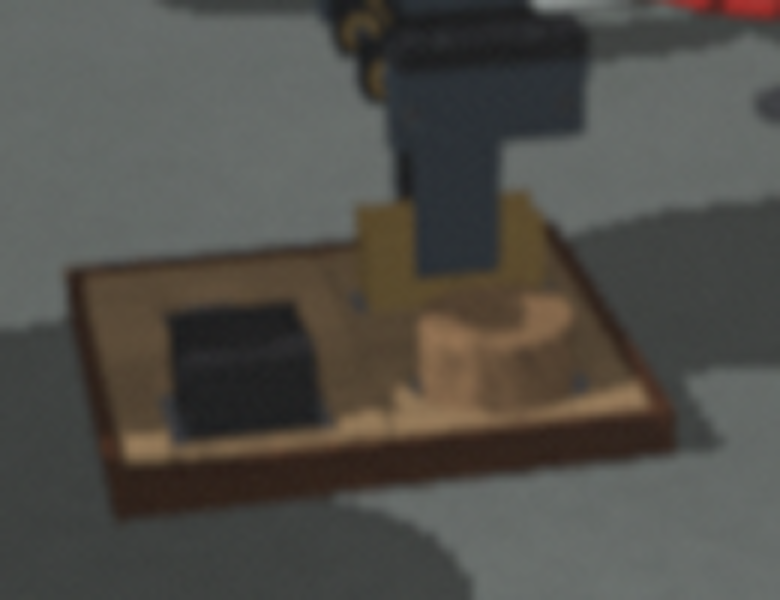

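Call:
{"op": "drive_tool", "data": {"deltas": [[[0, 0, 0.003, 0], [0, 0.008, 0.003, 0], [0, 0.011, 0.003, 0], [0, 0.011, 0.003, 0]]]}}

```text
time: 17.05
tcp_pos: [0.5634, 0.2677, 0.0245]
eef_rot: [-1.181, -1.252, 1.252]
ft_force: [0.7, -0.3, -5.6]
grip_width: 0.0277
```

Call:
{"op": "drive_tool", "data": {"deltas": [[[0, 0, 0, 0], [0, 0, 0, 0], [0, 0, 0, 0]]], "grip": 140}}

```text
time: 17.35
tcp_pos: [0.564, 0.268, 0.0252]
eef_rot: [-1.181, -1.253, 1.251]
ft_force: [0.3, 0.1, 0.7]
grip_width: 0.0412
```

Call:
{"op": "drive_tool", "data": {"deltas": [[[0, -0.05, 0, 0], [0, -0.15, 0, 0], [0, -0.25, 0, 0], [0, -0.25, 0, 0]]]}}

```text
time: 17.75
tcp_pos: [0.5671, 0.2693, 0.1568]
eef_rot: [-1.185, -1.261, 1.245]
ft_force: [1.0, 0.6, 0.2]
grip_width: 0.0412
```

```bash
python3 p.py 500 0 150 93.3 405 -185 150 93.3
python3 - <<'E'
from h import *
c=viewer.read_camera("side");cv2.imwrite("pics/s7.png",cv2.resize(c["img"][130:230,220:350,::-1],None,fx=6,fy=6,interpolation=cv2.INTER_CUBIC))
E
```

```text
t 17.8 tcp [567.1 269.3 156.8] yaw 93.3 tool y [ 0.009  0.004 -1.   ] w 41.2 F [1.  0.6 0.2] q [ 0.41  0.34  1.92  0.    0.88 -1.22]
delta [-0.53   0.01   0.165] spin 0.0002
delta [-0.888  0.007  0.377] spin 0.0002
```

View pics/s7.png

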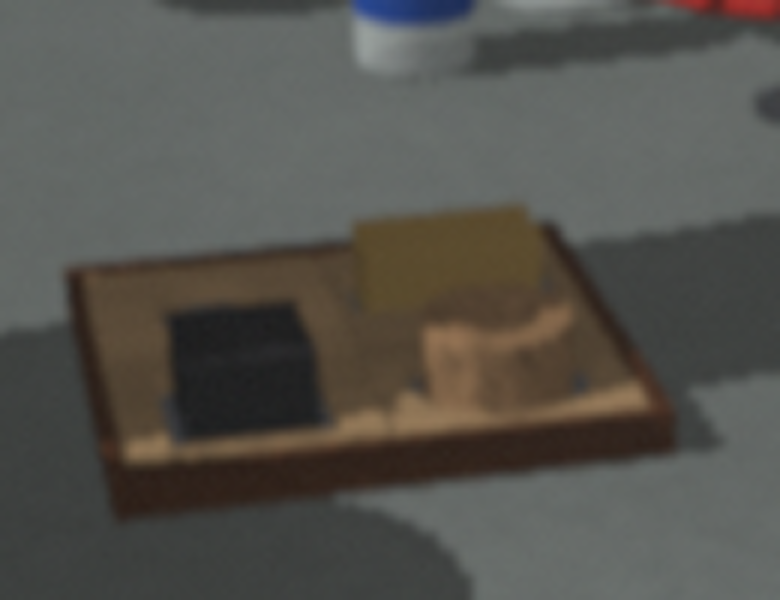

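Call:
{"op": "drive_tool", "data": {"deltas": [[[-0.1, 0, 0.03, 0], [-0.2, 0, 0.06, 0], [-0.3, 0, 0.1, 0], [-0.4, 0, 0.13, 0], [-0.5, 0, 0.16, 0]]], "grip": 60}}

```text
time: 18.3
tcp_pos: [0.4998, 0.0242, 0.149]
eef_rot: [-1.18, -1.252, 1.253]
ft_force: [1.6, -0.6, 0.0]
grip_width: 0.0697
```

```bash
python3 p.py 405 -185 150 93.3
```

```text
t 18.3 tcp [499.8  24.2 149. ] yaw 93.4 tool y [-0.001 -0.    -1.   ] w 69.7 F [ 1.6 -0.6  0. ] q [ 0.    0.16  2.16 -0.    0.82 -1.63]
delta [-0.407 -0.002  0.214] spin 0.0004
```

Call:
{"op": "drive_tool", "data": {"deltas": [[[-0.1, 0, 0.04, 0], [-0.2, 0, 0.09, 0], [-0.3, 0, 0.15, 0], [-0.4, 0, 0.21, 0], [-0.4, 0, 0.214, 0]]]}}

```text
time: 18.8
tcp_pos: [0.4041, -0.1821, 0.1491]
eef_rot: [-1.181, -1.25, 1.251]
ft_force: [0.7, 1.5, -0.0]
grip_width: 0.0697
```

Call:
{"op": "drive_tool", "data": {"deltas": [[[0, 0, 0, 0], [0, 0, 0, 0], [0, 0, 0, 0]]]}}

```text
time: 19.1
tcp_pos: [0.4063, -0.1794, 0.1494]
eef_rot: [-1.18, -1.252, 1.252]
ft_force: [-0.3, 0.0, 0.4]
grip_width: 0.07
```

```bash
python3 p.py 405 -185 16 93.3;  python3 - <<'E'
from h import *
c=viewer.read_camera("wrist");im=c["img"][:,:,::-1].copy()
p=proj(c,np.array([[405,-185,40]])/1000)[0]; print(p)
H,S,V=cv2.split(cv2.cvtColor(im,cv2.COLOR_BGR2HSV));m=((H<28)&(S>90)).astype('u1')*255
h=blob(m,(int(p[0]),int(p[1])),45);print(cen(h),cast(c,[cen(h)],.020)*1000)
cv2.drawMarker(im,tuple(int(round(v)) for v in p),(0,0,255),0,12,1); cv2.imwrite("pics/w7.png",im)
E
```

```text
t 19.1 tcp [ 406.3 -179.4  149.4] yaw 93.4 tool y [-0.  0. -1.] w 70.0 F [-0.3  0.   0.4] q [-0.47  0.07  2.27  0.    0.8  -2.1 ]
delta [-0.011  0.267  0.003] spin 0.0004
[308.31226865 231.47360472]
(306.84990597085095, 227.88011283497883) [[ 406.40247925 -186.61845315   20.        ]]
```

View pics/w7.png

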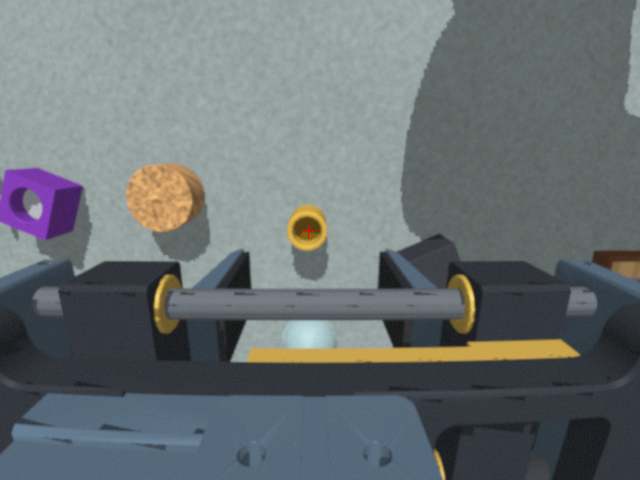

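Call:
{"op": "drive_tool", "data": {"deltas": [[[-0.013, 0.1, 0.002, 0], [-0.013, 0.2, 0.002, 0], [-0.013, 0.25, 0.002, 0], [-0.013, 0.267, 0.002, 0], [-0.013, 0.267, 0.002, 0]]]}}

```text
time: 19.65
tcp_pos: [0.4054, -0.1858, 0.0156]
eef_rot: [-1.178, -1.252, 1.253]
ft_force: [0.7, -0.3, 0.2]
grip_width: 0.0697
```

Call:
{"op": "drive_tool", "data": {"deltas": [[[0, 0, 0, 0], [0, 0, 0, 0], [0, 0, 0, 0], [0, 0, 0, 0], [0, 0, 0, 0]]], "grip": 255}}

```text
time: 20.15
tcp_pos: [0.4058, -0.1868, 0.0168]
eef_rot: [-1.182, -1.252, 1.252]
ft_force: [-1.0, 1.9, 11.0]
grip_width: 0.0352
```

Call:
{"op": "drive_tool", "data": {"deltas": [[[0, 0, 0, 0], [0, 0, 0, 0], [0, 0, 0, 0]]]}}

```text
time: 20.45
tcp_pos: [0.4058, -0.1868, 0.0168]
eef_rot: [-1.182, -1.252, 1.252]
ft_force: [-1.2, 0.8, 10.6]
grip_width: 0.0352
```

```bash
python3 p.py 500 20 140 93.3
```

```text
t 20.4 tcp [ 405.8 -186.8   16.8] yaw 93.3 tool y [ 0.001 -0.    -1.   ] w 35.2 F [-1.2  0.8 10.6] q [-0.48  0.35  2.28  0.    0.5  -2.11]
delta [ 0.402 -0.246 -0.212] spin 0.0002
```

Call:
{"op": "drive_tool", "data": {"deltas": [[[0, -0.1, 0, 0], [0, -0.2, 0, 0], [0.1, -0.246, -0.05, 0], [0.2, -0.246, -0.1, 0], [0.3, -0.246, -0.16, 0]]]}}

```text
time: 20.95
tcp_pos: [0.4665, -0.0523, 0.1403]
eef_rot: [-1.184, -1.252, 1.25]
ft_force: [1.8, -0.5, -3.0]
grip_width: 0.0355
```

```bash
python3 p.py 465 262 140 93.3
```

```text
t 20.9 tcp [466.5 -52.3 140.3] yaw 93.3 tool y [ 0.002 -0.    -1.   ] w 35.5 F [ 1.8 -0.5 -3. ] q [-0.16  0.13  2.23 -0.    0.79 -1.79]
delta [ 0.628  0.    -0.033] spin -0.0002
```

Call:
{"op": "drive_tool", "data": {"deltas": [[[0.1, 0, -0.033, 0], [0.2, 0, -0.033, 0], [0.3, 0, -0.033, 0], [0.4, 0, -0.033, 0], [0.5, 0, -0.033, 0]]]}}

```text
time: 21.45
tcp_pos: [0.4672, 0.1964, 0.139]
eef_rot: [-1.181, -1.252, 1.252]
ft_force: [0.6, 0.0, -1.8]
grip_width: 0.0352
```

Call:
{"op": "drive_tool", "data": {"deltas": [[[0.08, 0, 0, 0], [0.1, 0, 0, 0], [0.1, 0, 0, 0]]]}}

```text
time: 21.75
tcp_pos: [0.4646, 0.2454, 0.1388]
eef_rot: [-1.18, -1.253, 1.254]
ft_force: [0.3, -0.4, -2.7]
grip_width: 0.0352
```

```bash
python3 p.py 465 262 40 93.3
python3 - <<'E'
from h import *
c=viewer.read_camera("wrist");cv2.imwrite("pics/w8.png",c["img"][:,:,::-1])
E
```

```text
t 21.8 tcp [464.6 245.4 138.8] yaw 93.5 tool y [-0. -0. -1.] w 35.2 F [ 0.3 -0.4 -2.7] q [ 0.44  0.22  2.12 -0.    0.81 -1.19]
delta [ 0.033  0.198 -0.003] spin 0.001
```

View pics/w8.png

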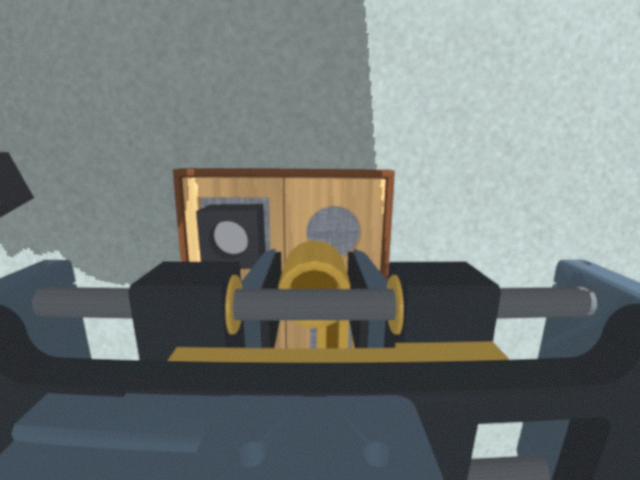

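Call:
{"op": "drive_tool", "data": {"deltas": [[[0.033, 0, -0.003, 0], [0.033, 0.08, -0.003, 0], [0.033, 0.15, -0.003, 0], [0.033, 0.198, -0.003, 0], [0.033, 0.198, -0.003, 0]]]}}

```text
time: 22.3
tcp_pos: [0.4639, 0.2594, 0.0373]
eef_rot: [-1.18, -1.247, 1.255]
ft_force: [-0.0, -0.3, -2.2]
grip_width: 0.0353
```

```bash
python3 p.py 465 262 27 93.3
python3 - <<'E'
from h import *
c=viewer.read_camera("side");cv2.imwrite("pics/s8.png",cv2.resize(c["img"][130:230,220:350,::-1],None,fx=6,fy=6,interpolation=cv2.INTER_CUBIC))
E
```

```text
t 22.3 tcp [463.9 259.4  37.3] yaw 93.3 tool y [-0.004 -0.002 -1.   ] w 35.3 F [-0.  -0.3 -2.2] q [ 0.47  0.41  2.12 -0.    0.62 -1.16]
delta [ 0.005  0.021 -0.003] spin -0.0002
```

View pics/s8.png

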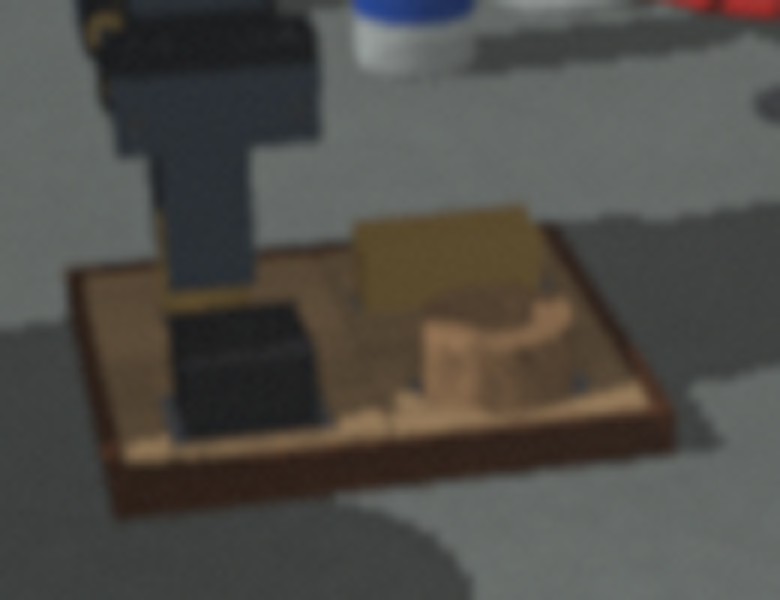

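Call:
{"op": "drive_tool", "data": {"deltas": [[[0.004, 0.008, -0.001, 0], [0.004, 0.015, -0.001, 0], [0.004, 0.02, -0.001, 0], [0.004, 0.02, -0.001, 0]]]}}

```text
time: 22.75
tcp_pos: [0.466, 0.263, 0.0302]
eef_rot: [-1.181, -1.252, 1.252]
ft_force: [-0.1, -0.3, -1.8]
grip_width: 0.0349
```

```bash
python3 p.py 465 262 26 93.3
```

```text
t 22.8 tcp [466.  263.   30.2] yaw 93.3 tool y [ 0.  0. -1.] w 34.9 F [-0.1 -0.3 -1.8] q [ 0.47  0.42  2.12  0.    0.6  -1.16]
delta [-0.002  0.008  0.002] spin 0.0002
```

Call:
{"op": "drive_tool", "data": {"deltas": [[[-0.002, 0.004, 0.002, 0], [-0.002, 0.008, 0.002, 0], [-0.002, 0.008, 0.002, 0]]]}}

```text
time: 23.05
tcp_pos: [0.4648, 0.2617, 0.0257]
eef_rot: [-1.181, -1.252, 1.252]
ft_force: [0.2, 0.1, -3.0]
grip_width: 0.0357
```

Call:
{"op": "drive_tool", "data": {"deltas": [[[0, 0, 0, 0], [0, 0, 0, 0], [0, 0, 0, 0]]], "grip": 120}}

```text
time: 23.35
tcp_pos: [0.4651, 0.262, 0.0261]
eef_rot: [-1.181, -1.252, 1.252]
ft_force: [0.2, 0.6, 0.4]
grip_width: 0.0484
```

Call:
{"op": "drive_tool", "data": {"deltas": [[[0, -0.05, 0, 0], [0, -0.15, 0, 0], [0, -0.3, 0, 0], [-0.1, -0.35, 0, 0], [-0.2, -0.35, 0, 0]]]}}

```text
time: 23.85
tcp_pos: [0.4717, 0.1786, 0.2015]
eef_rot: [-1.183, -1.259, 1.25]
ft_force: [0.1, -0.4, -0.9]
grip_width: 0.0483
```

Call:
{"op": "drive_tool", "data": {"deltas": [[[-0.1, 0, 0, 0], [-0.2, 0, 0, 0], [-0.3, 0, 0, 0], [-0.4, 0, 0, 0], [-0.5, 0, 0, 0]]]}}

```text
time: 24.35
tcp_pos: [0.4842, -0.0738, 0.1977]
eef_rot: [-1.182, -1.253, 1.252]
ft_force: [1.5, 0.4, -0.0]
grip_width: 0.0483
```

```bash
python3 p.py 465 262 26 93.3
python3 - <<'E'
from h import *
c=viewer.read_camera("side");cv2.imwrite("pics/s9.png",cv2.resize(c["img"][130:230,220:350,::-1],None,fx=6,fy=6,interpolation=cv2.INTER_CUBIC))
c=viewer.read_camera("top");cv2.imwrite("pics/t9.png",c["img"][:,:,::-1])
cv2.imwrite("pics/t9c.png",cv2.resize(c["img"][190:315,110:230,::-1],None,fx=4.5,fy=4.5,interpolation=cv2.INTER_CUBIC))
E
```

```text
t 24.4 tcp [484.2 -73.8 197.7] yaw 93.3 tool y [ 0.001 -0.    -1.   ] w 48.3 F [ 1.5  0.4 -0. ] q [-0.2   0.07  2.16  0.    0.91 -1.83]
delta [ 0.673  0.343 -0.   ] spin 0.0002
```

View pics/s9.png

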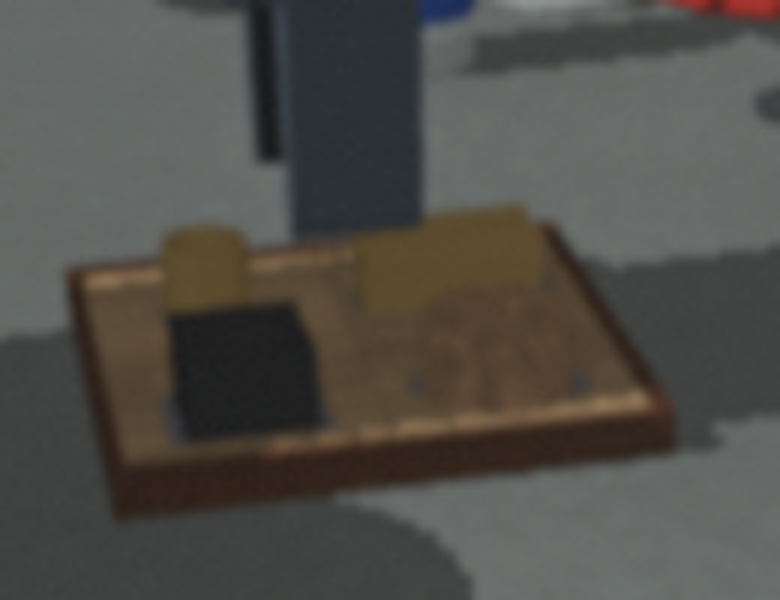

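View pics/t9.png

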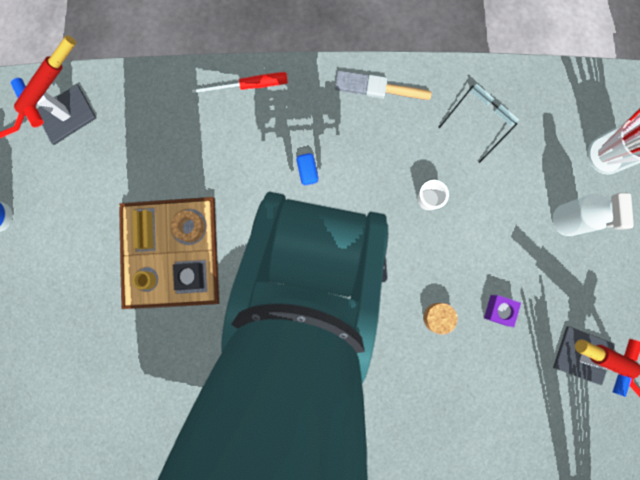

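View pics/t9c.png

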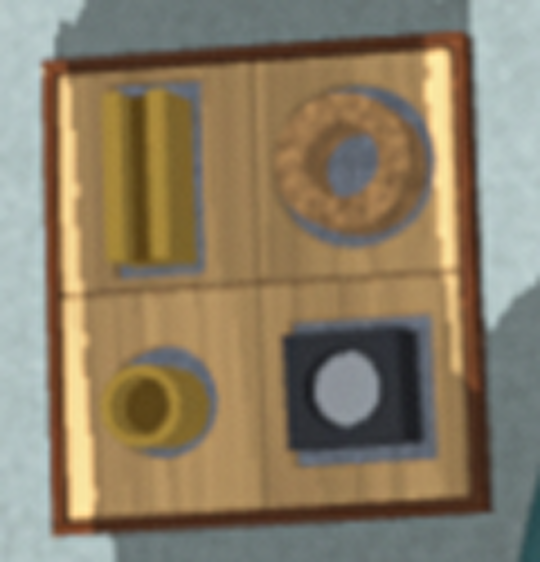

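Run:
```python
from h import *
c=viewer.read_camera("top");im=c["img"];H,S,V=cv2.split(cv2.cvtColor(im,cv2.COLOR_RGB2HSV))
b=blob(((H<28)&(S>90)).astype('u1')*255,(441,318));print("disc",cen(b))
dark=((V<75)&(S<90)).astype('u1')*255
b=blob(dark,(189,276),20);print("mould",cast(c,[cen(b)],.027)*1000, "want 470,172.3")
f=lambda x,y:(x/4.5+110-.4,y/4.5+190-.4)
for n,pts,z in(("bar top",[(104,92),(194,92),(194,266),(104,264)],.044),("ring top hull",[(276,160),(415,160),(345,88),(345,232)],.044),("cup top",[(104,405),(178,405),(141,363),(141,448)],.048)):
    P=cast(c,[f(*p) for p in pts],z)*1000;print(n,np.round(P.mean(0),1))
print("want bar 564.2,267.2 ring 569.2,177.6 cup 465,261.8")
c=viewer.read_camera("side");cv2.imwrite("pics/s10.png",c["img"][:,:,::-1])
```

```text
disc (440.0774693350549, 317.8175166774263)
mould [[470.01402428 174.71418844  27.        ]] want 470,172.3
bar top [561.1 261.9  44. ]
ring top hull [568.  175.1  44. ]
cup top [462.8 261.3  48. ]
want bar 564.2,267.2 ring 569.2,177.6 cup 465,261.8
```

View pics/s10.png

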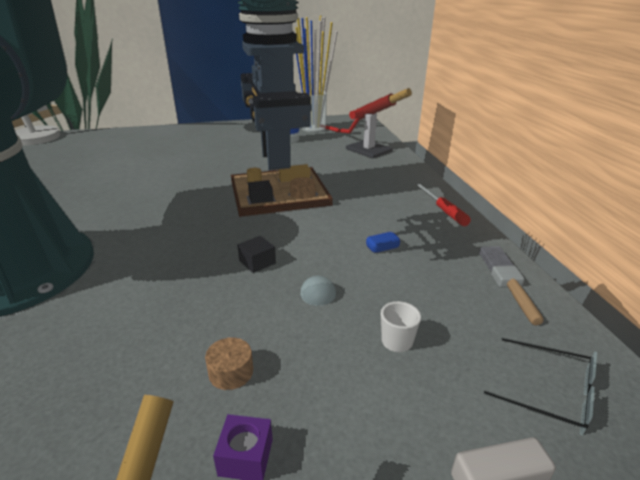

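Call:
{"op": "drive_tool", "data": {"deltas": [[[0, 0, 0, 0], [0, 0, 0, 0], [0, 0, 0, 0]]]}}

```text
time: 24.85
tcp_pos: [0.4844, -0.0706, 0.1973]
eef_rot: [-1.18, -1.253, 1.253]
ft_force: [0.3, 0.0, -0.3]
grip_width: 0.0481
```

```bash
python3 -c "
from cell import robot
print(robot.finish_job())"
```

```text
the job is handed in; nothing more can be done
None
```

I put all four pieces in their wells: mould in the square, ring in the large round, bar in the long and cup in the small round. I then handed the job in at about 25 s of the 102 s limit; no verdict came back.

**Final camera checks:**

| Piece | Estimated distance from well centre |
|---|---|
| Mould | about 2.5 mm |
| Ring | about 3 mm |
| Cup | about 2 mm |
| Bar | about 6 mm |

- **Heights:** I did not measure the final heights. From grip height and release height, each piece was let go between 0 and 3.5 mm above its floor. In the side and top views all four look seated and upright.
- **Look-alikes:** The cork disc's pixel centre was unchanged in the top view. The plain block was hidden by the arm from above, but in the side view it stood where it had at the start.
- **Robot:** The gripper was clear of everything and the wrist force was about zero at hand-in.

**Disagreement:** the cameras did not agree on where the bar lay along its length. Before the last small shifts, the wrist view put it about 5 mm to the −x side of the gripper centre and the side view about 3 mm to the +x side. I placed it between the two, and the bar still went into the slot, so 6 mm is an upper-end estimate and is inside the 12 mm limit.

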